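# Put a drying clay slab under the slotted weights of a lever press

### The job

Set the lever press so that the clay slab dries flat: while the beam is still parked, use the scraper block to sweep all the clay crumbs off the plaster bat into the scrap tray, then draw the lock bar, bring the beam right down onto the bat, and slide every slotted disc that lies on the table onto the stem of the weight carrier, flat and fully home, the slots of neighbouring discs turned a quarter turn or more apart so that none can slide off. Leave the scraper block on the table clear of the press, and do not knock over the beaker, the tumbler or the jar.

Things in the scene. Friction and masses are not known exactly. Their poses are not given: they have to be found in the camera images.
- press: fixed lever press for drying slabs. Origin: table plane under the bat's centre; +x away from the robot, +y to the hinge post. Plywood base 15 mm thick, x -0.185..0.1, y -0.09..0.135. In the middle board, clay slab and plaster bat 150 (x) x 110 (y) mm, its flat top at z 0.060. Hinge post x +-0.025, y 0.075..0.115, 145 mm high; lock bar's guide post at x -0.062, y 0.086, 143 mm high
- tray_floor (a point): centre of the floor of the sheet-metal scrap tray that joins the bat on the press's -x side (the robot's side): inside 97 mm (press x -0.175..-0.077) by 128 mm (press y), floor 17 mm above the table, rim 42 mm; the bat's face closes its fourth side
- beam (a joint): angle of the beam (rad): 0 = parked, leaning back 15 degrees past upright over the hinge post, where it rests; grows as it is lowered; 1.833 = fully down, level, its foot on the bat, its free end towards the press's -y. Damped hinge (0.6 N m s/rad); past upright it sinks slowly by its own weight. Held, but for a little play, while the lock bar is in
- beam_hinge (a point): centre of the beam's hinge, 95 mm above the table; at the press's x 0, y 0.095; the hinge axis is the press's x
- ball_handle (a point): centre of the black ball handle, 30 mm across, on the beam's free end, 235 mm from the hinge axis; the 12 mm neck below it lies in the beam's line
- lock_bar (a joint): how far the lock bar has been drawn out (m): 0 = in, lying across the beam's path; it slides towards the press's -x, stop at 0.030; the beam is free from 0.026 on. About 1.5 N of friction, stays where left
- lock_knob (a point): middle of the upright black knob of the lock bar: 16 mm across, 28 mm tall above the bar; it moves with the bar
- carrier (a point): middle of the top of the weight carrier on the beam: a plate 54 mm across with a stem 6 mm thick, 40 mm of it free, under a fixed head 16 mm across and 5 mm tall: discs cannot be dropped over it, only slid on sideways. Stem upright when the beam is down; then the plate's top is 111 mm above the table at the press's x 0, y -0.055
- scraper: wooden scraper block with a rubber foot, 26 (x) x 104 (y) x 60 (z) mm, 130 g, standing on its foot; origin: centre of its underside
- disc0: steel slotted disc, 56 mm across, 8 mm thick, 150 g, flat on the table at the start. Origin: its centre, half way up, z along its axis. Either face may lie up. A straight slot 9 mm wide runs from the middle to the rim along its own +x (flared to 17 mm over the last 7 mm; it ends 3.5 mm behind the centre). May be absent
- disc1: steel slotted disc, 56 mm across, 8 mm thick, 150 g, flat on the table at the start. Origin: its centre, half way up, z along its axis. Either face may lie up. A straight slot 9 mm wide runs from the middle to the rim along its own +x (flared to 17 mm over the last 7 mm; it ends 3.5 mm behind the centre). May be absent
- disc2: steel slotted disc, 56 mm across, 8 mm thick, 150 g, flat on the table at the start. Origin: its centre, half way up, z along its axis. Either face may lie up. A straight slot 9 mm wide runs from the middle to the rim along its own +x (flared to 17 mm over the last 7 mm; it ends 3.5 mm behind the centre). May be absent
- disc3: steel slotted disc, 56 mm across, 8 mm thick, 150 g, flat on the table at the start. Origin: its centre, half way up, z along its axis. Either face may lie up. A straight slot 9 mm wide runs from the middle to the rim along its own +x (flared to 17 mm over the last 7 mm; it ends 3.5 mm behind the centre). May be absent
- disc0_mouth (a point): point on the rim of disc0 in the middle of its slot's mouth, 28 mm from the centre
- disc1_mouth (a point): point on the rim of disc1 in the middle of its slot's mouth, 28 mm from the centre
- disc2_mouth (a point): point on the rim of disc2 in the middle of its slot's mouth, 28 mm from the centre
- disc3_mouth (a point): point on the rim of disc3 in the middle of its slot's mouth, 28 mm from the centre
- crumb0: clay offcut, a rough cube of about 21x23x21 mm, 20 g, on the press's bat at the start; origin: centre of its underside. May be absent.
- crumb1: clay offcut, a rough cube of about 21x23x21 mm, 20 g, on the press's bat at the start; origin: centre of its underside. May be absent.
- crumb2: clay offcut, a rough cube of about 21x23x21 mm, 20 g, on the press's bat at the start; origin: centre of its underside. May be absent.
- crumb3: clay offcut, a rough cube of about 21x23x21 mm, 20 g, on the press's bat at the start; origin: centre of its underside. May be absent.
- beaker: grey clay beaker, 78 mm wide, 84 mm tall, a bystander; origin: centre of its underside
- tumbler: glass tumbler, 75 mm wide, 77 mm tall, a bystander; origin: centre of its underside
- jar_b: glaze jar with a yellow-brown lid mark, 62 mm wide, 73 mm tall, a bystander; origin: centre of its underside
Mind the look-alikes: they are no part of the job. Leave any orange or red look-alike of the disc1 alone. What is shaped like the scraper but blue is not meant.

How it is judged:
By the outcome, as a careful person would: the job done as asked, in the order asked, and still so for the second after the job is handed in, with the robot touching nothing.
Of disc0, disc1, disc2, disc3 only 2 to 4 are there at a start; the rules pass over those that are not, and their reading is None.
Of crumb0, crumb1, crumb2, crumb3 only 2 to 4 are there at a start; the rules pass over those that are not, and their reading is None.
At some moment in a run one of disc0, disc1, disc2, disc3 may be knocked a few centimetres aside while the robot is not near it.
Once in a run the grip may slacken for a moment while it holds something.
It also fails if it takes over 210 s, if anything falls off the work surface, if the arm or the gripper's body presses on something with over 40 N, if the wrist force passes 120 N, or if a joint passes its speed limit or range.

### The arm

A 6-joint arm with a two-finger parallel gripper is mounted at the origin on the work surface; the furniture and walls round the work are solid. World frame = base frame: x ahead of the robot, y to its left, z up, the work surface at z = 0. Lengths are in m, angles in rad, forces in N, time in s.
With the tool pointing down it reaches from about 0.35 to 0.85 m from the base axis. Payload 8.1 kg.
Tool frame: the origin (TCP) lies midway between the tips of the shut fingers; the grasp point (between the pads) lies 19 mm behind it (robot.grip_point_offset is the distance from the TCP to the grasp point, in m); z points along the fingers, y is the line along which they close (so a half turn about z gives the same grasp; the last joint's range is limited). The gripper opens to 93 mm and grips with 3 to 60 N. Pads are 15 mm wide; open, the fingers measure 128 mm over their backs; the gripper's body (75 mm by 188 mm) begins 65 mm behind the grasp point.
Start: joints at [1.19, 0.13, 1.488, -0, 1.523, -0.085], TCP at [0.175, 0.574, 0.18] pointing down, gripper open.
Joint ranges: [-2.96, 2.96], [-0.89, 2.26], [0.02, 2.5], [-1.34, 4.48], [0, 2.73], [-2.66, 2.66]. Speed limits (rad/s): [2.39, 2.39, 2.79, 3.14, 3.14, 3.14].

### API

Orientations are given as a rotation vector (axis times angle).
In Python, from plant import robot, read_camera, job gives the robot as it stands.
- The arm moves only by the shell command python3 -m inch 'ROWS' [FORCE]. ROWS is JSON, one flat list of numbers, 5 for each row, row after row: the shift along the world's x, y, z in mm, then the turn about the world's z in degrees, then the opening in per cent of the stroke, from 0 (shut) to 100 (fully open). In form: [dx, dy, dz, yaw, hand, dx, dy, dz, yaw, hand, ...]. A call has 1 to 10 rows; each row is the pose to reach, as a shift and turn from the pose commanded when the call began; what a row does not reach only later rows make up. A row lasts 1/12 s, in which the tool goes at most 41.7 mm and 7.16 degrees, less where a joint would pass 70% of its speed; a pose out of reach is approached as far as the arm can. A call with a gripper value outside its range is refused whole. The fingers move at their own pace and stop on an object; FORCE is the grip in N (left out, the last holds). Time passes only in rows, so rows that repeat a pose let the fingers close. It gives the time, the measured TCP pose, the force, the opening and the grip force at its end, in the units of the state.
- robot.read_state(): the state, without advancing time (a new reading comes with each control period).
- read_camera(name): name is "side" or "top"; returns a dict with "image" (400x640x3 uint8, blue, green, red), "K" (3x3 intrinsics, pixels), "D" ([k1, k2, p1, p2, k3] as OpenCV has them; the pictures are not rectified), "extrinsics" (4x4, takes a point from world to camera coordinates). Camera axes: x right, y down, z forward; pixel columns grow to the right and rows downward; lengths in m; the calibration is good to about 2 mm. A picture is of the moment at which its call begins. There is no depth.
- job.close_job(): hands the job in; it is judged then, once.
The state is a dict: "t": time; "q": joint angles; "dq": joint speeds; "joint_torque": joint torques, N m; "tool_pos": TCP position; "orientation": TCP orientation; "force": force on the tool from outside, world axes, zero at the start; "wrist_torque": the same for the moment, N m; "opening": finger opening in m; "gripper_force": force on a finger pad.
Only numpy, scipy, OpenCV 4.12 (cv2) and the standard library are available. Lean on these libraries where they do the work, as an engineer would, in place of code of your own. Each camera call takes 0.05 s, during which the arm holds its last target. There are 200 camera calls.

## Working session

There is one attempt and no reset: what is moved stays moved. The work goes in short steps, Python scripts to look and compute and a shell command to move; the robot and the scene stay as the last step left them, time stands still between calls to the robot, and variables do not carry over. Pictures are saved under pics/ and viewed, at most 14 in all, crops included, and the job is handed in when it is done.

```bash
mkdir -p pics; ls; cat > h.py <<'E'
import numpy as np, cv2, json
from plant import robot, read_camera, job
def snap(name,fn,crop=None,scale=1):
    c=read_camera(name); im=c["image"]
    np.savez('cal_'+name+'.npz',K=c["K"],D=c["D"],E=c["extrinsics"]); cv2.imwrite('raw_'+name+'.png',im)
    if crop: x0,y0,x1,y1=crop; im=im[y0:y1,x0:x1]
    if scale!=1: im=cv2.resize(im,None,fx=scale,fy=scale,interpolation=cv2.INTER_CUBIC)
    cv2.imwrite('pics/'+fn,im)
def cal(n): 
    d=np.load('cal_'+n+'.npz'); return np.array(d['K'],float),np.array(d['D'],float),np.array(d['E'],float)
def ray(n,uv):
    K,D,E=cal(n); p=cv2.undistortPoints(np.array([[uv]],float),K,D)[0,0]
    R,t=E[:3,:3],E[:3,3]; return -R.T@t, R.T@np.array([p[0],p[1],1])
def atz(n,uv,z):
    o,d=ray(n,uv); return o+d*(z-o[2])/d[2]
def proj(n,P):
    K,D,E=cal(n); return cv2.projectPoints(np.array(P,float).reshape(-1,3),cv2.Rodrigues(E[:3,:3])[0],E[:3,3],K,D)[0][:,0]
def tri(a,b):
    (o1,d1),(o2,d2)=ray('top',a),ray('side',b)
    A=np.stack([d1,-d2],1); s=np.linalg.lstsq(A,o2-o1,rcond=None)[0]
    p,q=o1+d1*s[0],o2+d2*s[1]; return (p+q)/2,np.linalg.norm(p-q)
E
python3 - <<'E'
from h import *
np.set_printoptions(precision=3,suppress=True)
for n in('top','side'):
    snap(n,n+'0.png',scale=1.25); K,D,E=cal(n); print(K[0,0],D,-E[:3,:3].T@E[:3,3],E[2,:3])
E
```

```text
pics
389.3734763487636 [-0.098  0.     0.     0.     0.   ] [ 0.431 -0.023  1.36 ] [ 0.132  0.004 -0.991]
505.9626736102096 [-0.135  0.     0.     0.     0.   ] [0.452 1.046 1.166] [ 0.095 -0.733 -0.674]
```

View pics/top0.png

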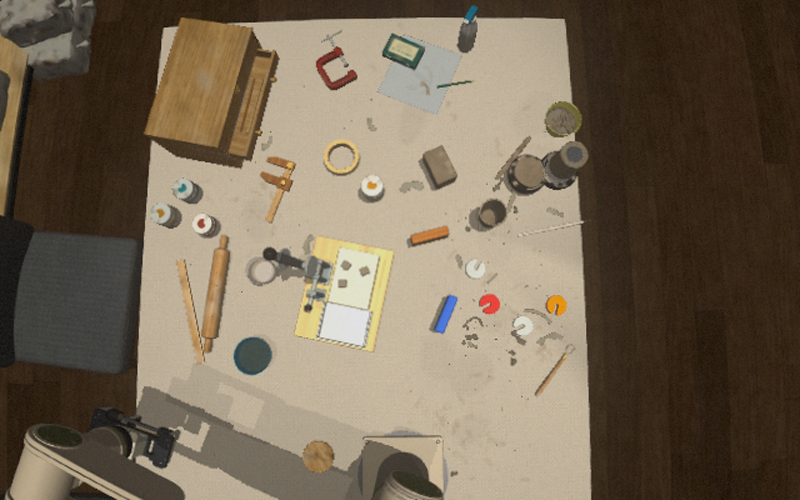

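View pics/side0.png

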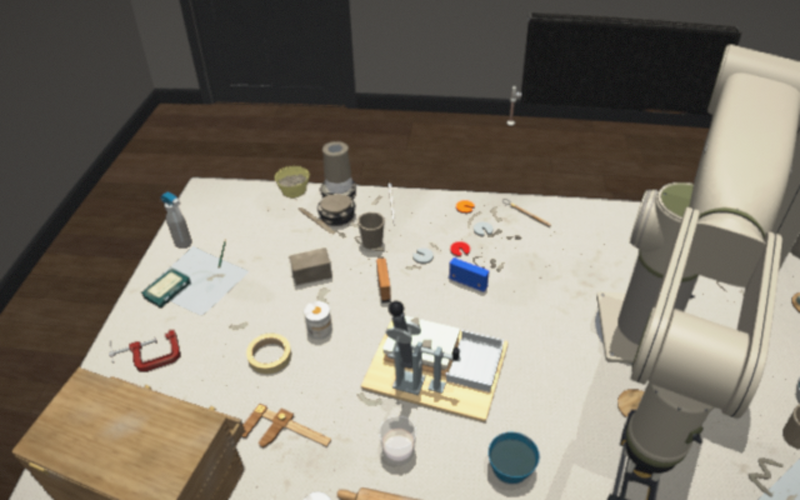

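The top view shows the press at about (345,295), three crumbs at (345,265), (364,271) and (342,283), and two pale discs at (475,268) and (523,325). It also shows the orange-brown scraper at (430,236) and the blue lookalike at (445,314). The beam is parked to the left, towards world +y. Next I'll enlarge both views.

```bash
python3 - <<'E'
from h import *
np.set_printoptions(precision=3,suppress=True)
def crop(n,x0,y0,x1,y1,w,h): return cv2.resize(cv2.imread(f'raw_{n}.png')[y0:y1,x0:x1],(w,h),interpolation=cv2.INTER_CUBIC)
a=crop('top',190,180,320,290,520,440);
cv2.imwrite('pics/a.png',crop('top',190,180,330,285,800,600))
b=crop('side',280,230,420,335,800,600); cv2.imwrite('pics/b.png',b)
c=np.vstack([crop('top',320,170,460,275,800,600)]); cv2.imwrite('pics/c.png',c)
E
```

```text
(no output)
```

View pics/a.png

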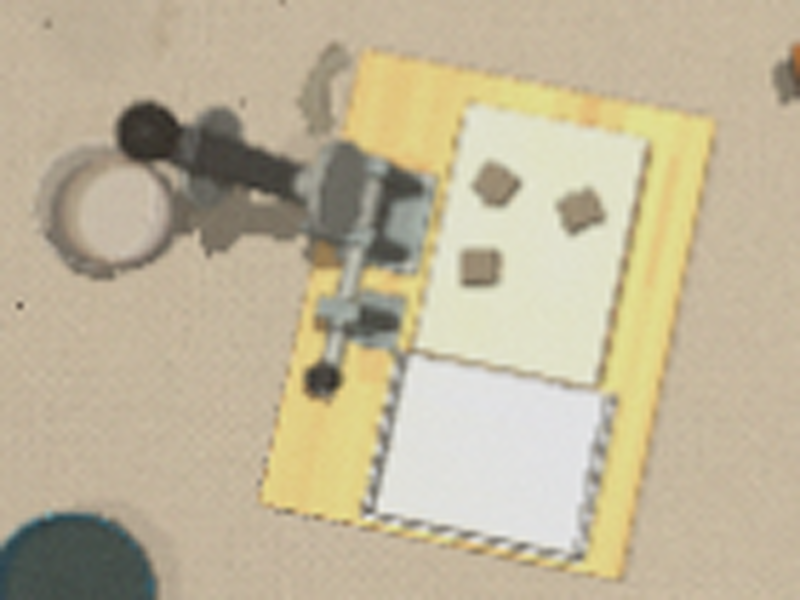

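View pics/b.png

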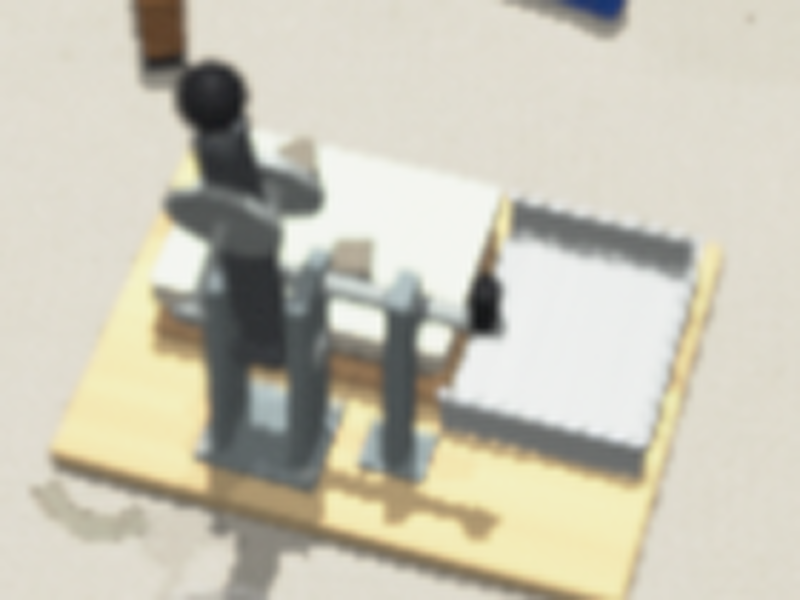

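View pics/c.png

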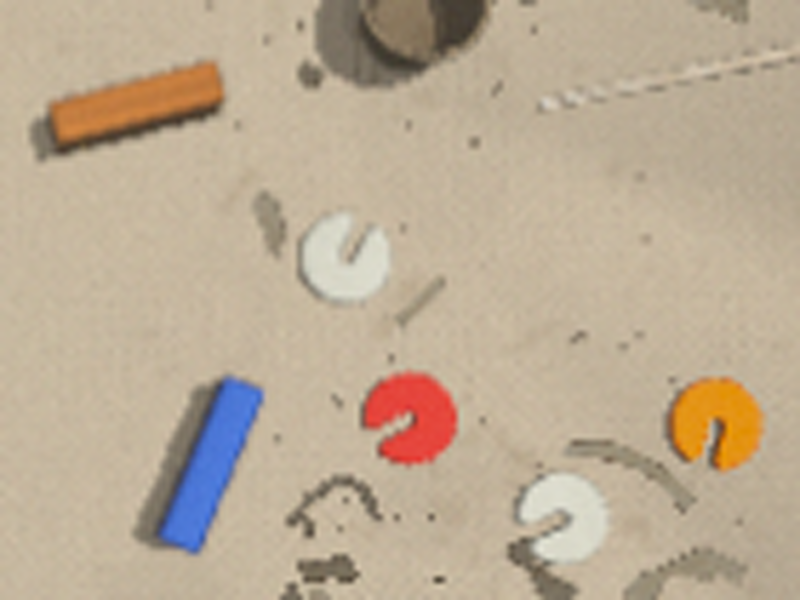

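The enlarged views show all three crumbs on the bat, towards its far half. The knob is at (322,380) in the top crop, and the tumbler stands beside the parked beam. The discs are at (346,257), mouth up-right, and (563,518), mouth down-left, in the disc crop. The scraper is at (135,103) in the same crop.

```bash
python3 - <<'E'
from h import *
np.set_printoptions(precision=4,suppress=True)
s=800/140
A=lambda u,v:(190+u/s-.4,180+v/s-.4)
C=lambda u,v:(320+u/s-.4,170+v/s-.4)
# press fit: base corners + bat corners
L=np.array([[.1,.135],[.1,-.09],[-.185,-.09],[-.185,.135],[.075,.055],[.075,-.055],[-.075,-.055],[-.075,.055]])
px=[(365,50),(713,120),(622,578),(262,503),(470,103),(650,140),(605,385),(415,352)]
W=np.array([atz('top',A(*p),.015 if i<4 else .06)[:2] for i,p in enumerate(px)])
mc,wc=L.mean(0),W.mean(0); U,_,V=np.linalg.svd((L-mc).T@(W-wc)); R=V.T@np.diag([1,np.linalg.det(V.T@U.T)])@U.T
t=wc-R@mc; yaw=np.arctan2(R[1,0],R[0,0]); print('press',t,np.degrees(yaw)); print((W-(L@R.T+t))*1000)
np.savez('press.npz',R=R,t=t)
P=lambda p:R.T@(np.array(p)[:2]-t)
for c in [(496,182),(581,209),(480,266)]: w=atz('top',A(*c),.081); print('crumb',w,P(w))
w=atz('top',A(322,380),.13); print('knob@.13',w,P(w))
w,e=tri(A(148,128),(280+210/s-.4,230+97/s-.4)); print('ball',w,P(w),e,'expected z',.095+.235*np.cos(np.radians(15)))
w,e=tri(A(322,378),(280+485/s-.4,230+300/s-.4)); print('knob',w,P(w),e)
q=[atz('top',C(*p),.06) for p in [(48,103),(215,62),(223,100),(57,148)]]; q=np.array(q);print('scr',q.mean(0),np.linalg.norm(q[0]-q[1]),np.linalg.norm(q[1]-q[2]),np.degrees(np.arctan2(*(q[0]-q[1]+q[3]-q[2])[[1,0]]))-90)
for c,m in [((346,257),(368,218)),((563,518),(523,545))]:
    a,b=atz('top',C(*c),.008),atz('top',C(*m),.008); print('disc',a,b,np.linalg.norm(a-b),np.degrees(np.arctan2(*(b-a)[[1,0]])))
for n,c in [('tumbler rim',(108,215)),('bowl',(70,600))]: print(n,atz('top',A(*c),.077 if n[0]=='t' else .05))
print('jar',atz('top',(297,149),.073))
s=robot.read_state(); print(s['tool_pos'],s['orientation'],s['opening'],s['force'],robot.grip_point_offset,[a for a in dir(robot) if a[0]!='_'])
E
```

```text
press [0.5371 0.1261] -11.702771546884744
[[-1.5101 -1.9307]
 [-1.2828  4.224 ]
 [ 2.4715  2.083 ]
 [ 1.9062 -1.0608]
 [-0.9451 -0.4756]
 [-1.6445  0.5628]
 [ 1.7489 -3.4737]
 [-0.7442  0.0711]]
crumb [0.5713 0.1456 0.081 ] [0.0295 0.0261]
crumb [0.5552 0.0962 0.081 ] [ 0.0238 -0.0256]
crumb [0.5227 0.1545 0.081 ] [-0.0199  0.0249]
knob@.13 [0.4566 0.2351 0.13  ] [-0.101   0.0904]
ball [0.5698 0.28   0.3229] [0.0008 0.1573] 0.003971083250649665 expected z 0.32199256917793107
knob [0.456  0.2313 0.1482] [-0.1008  0.0865] 0.002563206789447725
scr [ 0.6527 -0.078   0.06  ] 0.10225931709740746 0.023337947300470847 14.635639897724957
disc [ 0.5652 -0.2073  0.008 ] [ 0.589  -0.2215  0.008 ] 0.027749088859975988 -30.652722445010795
disc [ 0.4052 -0.3353  0.008 ] [ 0.3894 -0.3104  0.008 ] 0.029507218620884765 122.44609356838038
tumbler rim [0.5541 0.3744 0.077 ]
bowl [0.3297 0.4    0.05  ]
jar [0.7855 0.0785 0.073 ]
[0.1747 0.5734 0.1788] [-0.4629 -3.1069  0.0026] 0.09307510191586649 [ 0.4726 -0.3785 -0.3991] 0.0188 ['IKError', 'grip_point_offset', 'read_state']
```

The press fit is sound: crumb spacing, ball height and disc sizes all agree. I'll head for the scraper, keeping clear of the parked beam.

```bash
python3 -m inch '[17,-37,12,-6,100,35,-74,24,-12,100,52,-111,36,-18,100,70,-148,48,-24,100,88,-185,60,-30,100,105,-222,70,-36,100,123,-260,75,-42,100,140,-298,75,-48,100,158,-336,75,-54,100,175,-373,75,-58,100]'
python3 -m inch '[8,-41,0,0,100,16,-82,0,0,100,24,-123,0,0,100,32,-164,0,0,100,40,-205,0,0,100,50,-250,0,0,100,90,-255,0,0,100,130,-260,0,0,100,170,-265,0,0,100,200,-267,0,0,100]'
python3 -c "from h import *; s=robot.read_state(); print(s['tool_pos'],s['orientation'],s['t'])"
```

```text
t: 0.93
tool_pos: [0.3478, 0.204, 0.2548]
orientation: [1.918, 2.488, 0.001]
force: [0.3, -0.1, -0.2]
opening: 0.0928
gripper_force: 0.0
t: 1.77
tool_pos: [0.5496, -0.0625, 0.2536]
orientation: [-1.913, -2.491, 0.0]
force: [0.3, 0.4, 0.8]
opening: 0.0932
gripper_force: 0.0
[ 0.54964717 -0.06249047  0.25358056] [-1.91341207e+00 -2.49096554e+00  4.85679619e-04] 1.7667
```

```bash
python3 -m inch '[35,-5,-10,0,80,70,-10,-40,0,70,103,-16,-80,0,70,103,-16,-120,0,70,103,-16,-160,0,70,103,-16,-200,0,70,103,-16,-222,0,70,103,-16,-222,0,70]'
python3 -m inch '[0,0,0,0,15,0,0,0,0,10,0,0,0,0,10,0,0,0,0,10,0,0,0,0,10,0,0,0,0,10]' 30
python3 -m inch '[0,0,20,0,10,0,0,60,0,10,0,0,100,0,10,0,0,100,0,10,0,0,100,0,10]'
python3 -c "from h import *; snap('top','t1.png',(300,130,460,250),4);snap('side','s1.png')"
```

```text
t: 2.43
tool_pos: [0.6437, -0.0759, 0.0229]
orientation: [-1.903, -2.483, 0.01]
force: [-1.8, -0.1, -1.1]
opening: 0.065
gripper_force: 0.0
t: 2.93
tool_pos: [0.6517, -0.0773, 0.0345]
orientation: [1.91, 2.491, 0.002]
force: [-0.6, 1.3, -0.1]
opening: 0.0297
gripper_force: 0.0
t: 3.35
tool_pos: [0.6537, -0.0778, 0.1379]
orientation: [1.907, 2.487, 0.006]
force: [0.4, 0.5, -0.2]
opening: 0.0091
gripper_force: 0.0
```

View pics/s1.png

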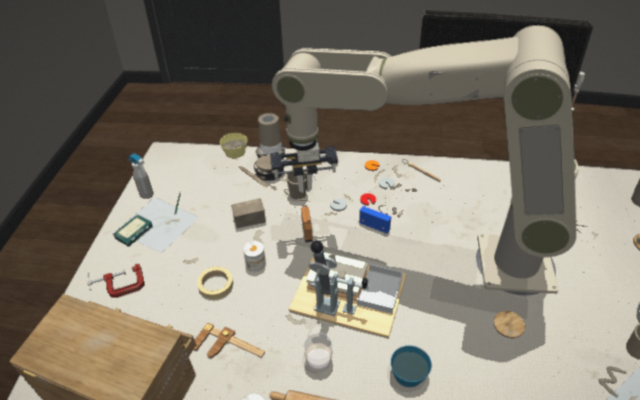

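The scraper at pixel (307,224) is still standing because I lifted before the fingers had closed. I'll redo the grasp with a longer close. The area the arm hid before has no more discs.

```bash
python3 -m inch '[0,0,0,0,65,0,0,0,0,65,0,0,0,0,65,0,0,0,0,65,0,0,0,0,65,0,0,0,0,65,0,0,0,0,65,0,0,0,0,65,0,0,0,0,65]'
python3 -m inch '[0,0,-40,0,65,0,0,-80,0,65,0,0,-102,0,65,0,0,-102,0,65,0,0,-102,0,20,0,0,-102,0,20,0,0,-102,0,20,0,0,-102,0,20,0,0,-102,0,20,0,0,-102,0,10]' 35
python3 -m inch '[0,0,0,0,5,0,0,0,0,5,0,0,0,0,5,0,0,0,0,5,0,0,0,0,5,0,0,0,0,5]' 35
```

```text
t: 4.2
tool_pos: [0.6507, -0.0772, 0.1328]
orientation: [1.911, 2.493, 0.0]
force: [0.6, 0.9, -0.2]
opening: 0.0597
gripper_force: 0.0
t: 5.03
tool_pos: [0.6515, -0.0773, 0.0321]
orientation: [1.91, 2.492, 0.001]
force: [-0.3, 1.0, -0.3]
opening: 0.0253
gripper_force: 0.0
t: 5.53
tool_pos: [0.6506, -0.0771, 0.0307]
orientation: [-1.911, -2.493, 0.0]
force: [-0.8, -0.9, 0.0]
opening: 0.0045
gripper_force: 0.0
```

The fingers shut to 4.5 mm with nothing between them, so I need to look at where the scraper is.

```bash
python3 -m inch '[0,0,40,0,50,0,0,80,0,90,-40,0,120,0,90,-80,0,120,0,90,-120,0,120,0,90,-160,0,120,0,90,-200,0,120,0,90,-200,0,120,0,90]'; python3 - <<'E'
from h import *
snap('side','s2.png'); snap('top','t2.png',(290,130,430,235),800/140)
a=cv2.imread('raw_side.png')[170:290,220:380]; cv2.imwrite('pics/s2.png',cv2.resize(a,(640,480)))
b=cv2.imread('pics/t2.png'); cv2.imwrite('pics/c2.png',np.hstack([cv2.resize(b,(400,300)),cv2.resize(cv2.imread('pics/s2.png'),(400,300))]))
E
```

```text
t: 6.2
tool_pos: [0.4439, -0.0762, 0.1487]
orientation: [-1.909, -2.49, 0.004]
force: [-0.3, -0.7, -0.2]
opening: 0.0536
gripper_force: 0.0
```

View pics/c2.png

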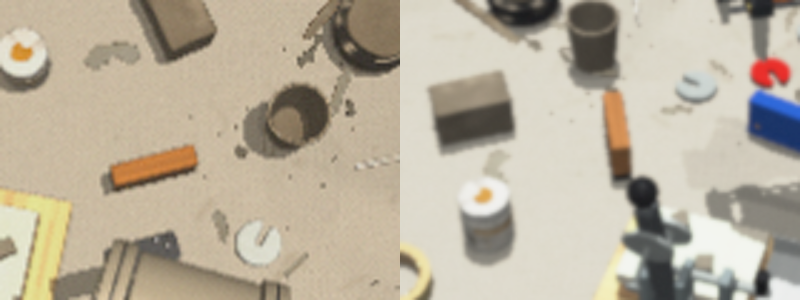

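```bash
python3 - <<'E'
from h import *
np.set_printoptions(precision=4,suppress=True)
print(proj('side',[[.6527,-.078,.06],[.6527,-.078,0],[.65,-.077,.138]]),proj('top',[[.6527,-.078,.06]]))
S=lambda u,v:(220+u*.4,170+v*.4)
for a,b in [((110,184),(607,92)),((197,148),(607,92))]: pass
f=lambda u,v:(290+u*.35,130+v*.35)
g=lambda u,v:(220+(u-400)*.4,170+v*.4)
# left-near top corner etc: centre of top face
print(tri(f(153,163),g(617,122)), tri(f(110,170),g(618,155)))
s=robot.read_state();print(s['tool_pos'],s['q'])
E
```

```text
[[305.6665 217.4216]
 [306.3932 230.7807]
 [305.504  199.2679]] [[343.3853 187.6532]]
(array([ 0.6526, -0.0788,  0.054 ]), np.float64(0.006332447513146399)) (array([ 0.6451, -0.0276,  0.0478]), np.float64(0.007469382569734077))
[ 0.4495 -0.0771  0.151 ] [-0.2825 -0.2565  1.9112  0.      1.4855 -0.5444]
```

View pics/t1.png

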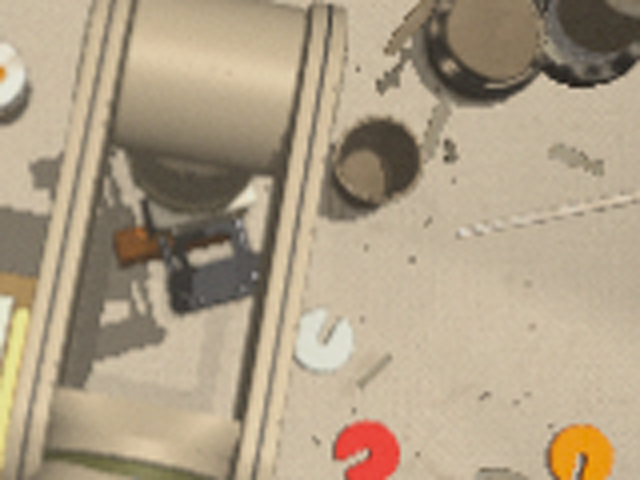

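```bash
python3 - <<'E'
from h import *
a=cv2.imread('pics/s1.png'); b=cv2.imread('raw_side.png')
def mk(im,P,n='side'):
    p=proj(n,[P])[0]; x,y=int(p[0])-40,int(p[1])-60
    c=cv2.resize(im[y:y+100,x:x+80],None,fx=5,fy=5,interpolation=cv2.INTER_CUBIC)
    q=((p-[x,y]+.5)*5).astype(int); cv2.drawMarker(c,tuple(int(v) for v in q),(255,0,255),0,12,1); return c
cv2.imwrite('pics/d.png',np.hstack([mk(a,[.6537,-.0778,.138]),mk(b,[.4439,-.0762,.1487])]))
E
```

```text
(no output)
```

View pics/d.png

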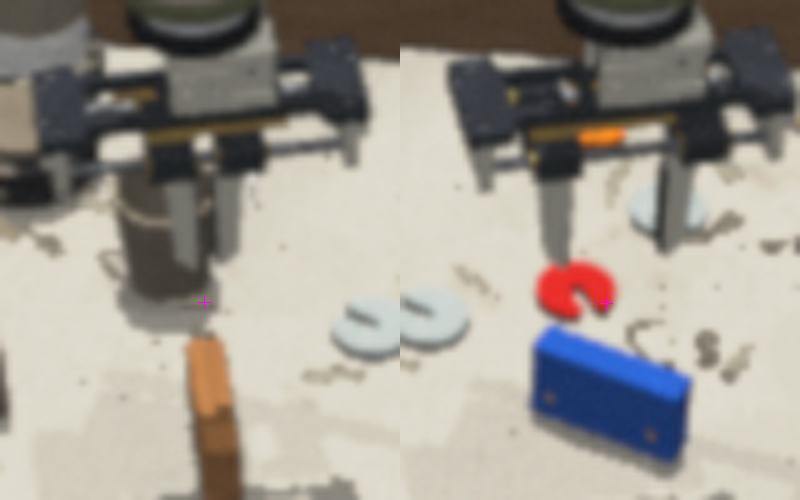

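The fingertips sit about 10 px above where the reported TCP projects, which is roughly 40 mm in z. So the fingers closed above the block. I'll check this by touching the bare table with shut fingers.

```bash
python3 -m inch '[40,8,0,0,0,80,15,-20,0,0,80,15,-50,0,0,80,15,-80,0,0,80,15,-100,0,0,80,15,-110,0,0,80,15,-115,0,0,80,15,-115,0,0,80,15,-115,0,0,80,15,-115,0,0]'
python3 -m inch '[0,0,-5,0,0,0,0,-8,0,0,0,0,-11,0,0,0,0,-14,0,0,0,0,-17,0,0,0,0,-20,0,0,0,0,-20,0,0]'
```

```text
t: 7.13
tool_pos: [0.5324, -0.0626, 0.0377]
orientation: [1.91, 2.491, 0.002]
force: [0.2, 0.1, -0.4]
opening: 0.0043
gripper_force: 0.0
t: 7.72
tool_pos: [0.53, -0.062, 0.0148]
orientation: [-1.911, -2.492, 0.001]
force: [0.7, -0.7, -0.2]
opening: 0.0006
gripper_force: 0.0
```

```bash
python3 -m inch '[0,0,-3,0,0,0,0,-6,0,0,0,0,-9,0,0,0,0,-12,0,0,0,0,-12,0,0]'
python3 - <<'E'
from h import *
s=robot.read_state(); P=s['tool_pos']; print(P,s['force'],s['q'])
snap('side','e.png'); im=cv2.imread('raw_side.png')
p=proj('side',[P])[0]; x,y=int(p[0])-40,int(p[1])-60
c=cv2.resize(im[y:y+100,x:x+80],None,fx=5,fy=5,interpolation=cv2.INTER_CUBIC)
q=((p-[x,y]+.5)*5).astype(int); cv2.drawMarker(c,tuple(int(v) for v in q),(255,0,255),0,12,1); cv2.imwrite('pics/e.png',c);print(x,y)
E
```

```text
t: 8.13
tool_pos: [0.53, -0.062, 0.0029]
orientation: [-1.911, -2.492, 0.001]
force: [-0.3, -0.2, -0.6]
opening: 0.0005
gripper_force: 0.0
[ 0.53002222 -0.06200177  0.00285421] [-0.27487901 -0.2193811  -0.62974391] [-2.12557304e-01  1.14790620e-01  1.84230226e+00  1.88464253e-05
  1.18573513e+00 -4.75297337e-01]
303 176
```

View pics/e.png

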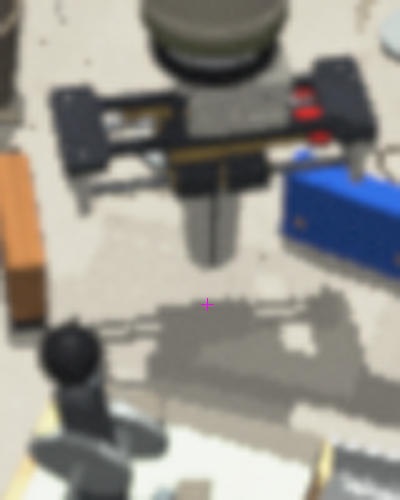

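The tip is at crop (211,265), still about 36 mm above the table while the reported z is 3 mm. I'll keep lowering gently to find the exact offset.

```bash
python3 -m inch '[0,0,-5,0,0,0,0,-10,0,0,0,0,-15,0,0,0,0,-20,0,0,0,0,-24,0,0,0,0,-24,0,0,0,0,-24,0,0]'
for i in 1 2 3; do python3 -m inch '[0,0,-2,0,0,0,0,-4,0,0,0,0,-4,0,0]'; done
```

```text
t: 8.77
tool_pos: [0.5302, -0.0621, -0.0208]
orientation: [-1.911, -2.492, 0.001]
force: [-0.2, 0.3, -0.2]
opening: 0.0004
gripper_force: 0.0
t: 9.02
tool_pos: [0.5305, -0.0621, -0.0245]
orientation: [-1.911, -2.493, 0.0]
force: [0.3, -0.4, -0.4]
opening: 0.0003
gripper_force: 0.0
t: 9.27
tool_pos: [0.5303, -0.0621, -0.0287]
orientation: [-1.911, -2.493, 0.0]
force: [-0.7, -0.3, -0.1]
opening: 0.0002
gripper_force: 0.0
t: 9.52
tool_pos: [0.5303, -0.0621, -0.0328]
orientation: [-1.911, -2.493, 0.0]
force: [0.1, -0.4, -0.3]
opening: 0.0005
gripper_force: 0.0
```

```bash
for i in 1 2; do python3 -m inch '[0,0,-1,0,0,0,0,-3,0,0,0,0,-3,0,0]'; done
```

```text
t: 9.77
tool_pos: [0.5304, -0.0621, -0.0356]
orientation: [-1.911, -2.493, 0.0]
force: [-0.5, 0.9, -0.1]
opening: 0.0004
gripper_force: 0.0
t: 10.02
tool_pos: [0.5306, -0.0622, -0.0385]
orientation: [1.911, 2.493, -0.0]
force: [-0.2, 0.4, 0.5]
opening: 0.0004
gripper_force: 0.0
```

```bash
for i in 1 2 3 4; do python3 -m inch '[0,0,-1,0,0,0,0,-2,0,0,0,0,-2,0,0]' | egrep 'tool|^force'; done
```

```text
tool_pos: [0.5308, -0.0622, -0.0386]
force: [-9.2, 2.0, 17.6]
tool_pos: [0.5308, -0.0622, -0.0388]
force: [-20.5, 3.6, 38.7]
tool_pos: [0.5308, -0.0623, -0.0389]
force: [-29.8, 3.3, 58.6]
tool_pos: [0.5309, -0.0623, -0.039]
force: [-39.8, 6.3, 80.2]
```

Contact is at reported z = −0.0387, so true z is reported plus 39 mm. I'll back off and check from the last picture that x and y agree.

```bash
python3 -m inch '[0,0,8,0,0,0,0,20,0,0,0,0,50,0,30,0,0,80,0,60,0,0,120,0,65,0,0,145,0,65,0,0,145,0,65]'
python3 - <<'E'
from h import *
print(proj('side',[[.53,-.062,.0029+.0387],[.53,-.062+.01,.0029+.0387],[.54,-.062,.0029+.0387]]), 303+211/5-.5,176+265/5-.5)
print(robot.read_state()['tool_pos'])
E
```

```text
t: 11.6
tool_pos: [0.5351, -0.0631, 0.1061]
orientation: [1.905, 2.486, 0.007]
force: [0.5, 0.2, -0.3]
opening: 0.0291
gripper_force: 0.0
[[344.1378202  227.89479457]
 [343.86845927 230.1776156 ]
 [340.94344325 227.6716141 ]] 344.7 228.5
[ 0.53507978 -0.06307481  0.10612101]
```

```bash
python3 -m inch '[40,-5,0,0,70,80,-10,0,0,70,122,-16,0,0,70,122,-16,-30,0,70,122,-16,-60,0,70,122,-16,-85,0,70,122,-16,-100,0,70,122,-16,-106,0,70,122,-16,-106,0,70,122,-16,-106,0,70]'
python3 -m inch '[0,0,0,0,20,0,0,0,0,20,0,0,0,0,20,0,0,0,0,15,0,0,0,0,15,0,0,0,0,15,0,0,0,0,15,0,0,0,0,15,0,0,0,0,15,0,0,0,0,15]' 35
```

```text
t: 12.43
tool_pos: [0.6532, -0.0783, -0.0062]
orientation: [1.911, 2.492, 0.001]
force: [-0.1, 0.5, 0.2]
opening: 0.0655
gripper_force: 0.0
t: 13.27
tool_pos: [0.6527, -0.0781, -0.0072]
orientation: [1.911, 2.493, 0.0]
force: [0.0, -0.0, 2.3]
opening: 0.0262
gripper_force: 34.9
```

Gripped: 26.2 mm opening at 35 N. Now I'll carry it over the far edge of the bat.

```bash
python3 -m inch '[0,0,35,0,15,0,0,75,0,15,0,0,115,0,15,-12,35,120,-5,15,-22,75,120,-10,15,-33,115,120,-16,15,-44,155,120,-22,15,-55,191,120,-26.5,15,-55,191,120,-26.5,15,-55,191,120,-26.5,15]' 40
python3 -m inch '[0,0,0,0,15,0,0,-20,0,15,0,0,-40,0,15,0,0,-50,0,15,0,0,-55,0,15,0,0,-55,0,15,0,0,-55,0,15]'
python3 - <<'E'
from h import *
d=np.load('press.npz'); s=robot.read_state(); print(s['tool_pos'],d['R'].T@(s['tool_pos'][:2]-d['t']),s['force'])
E
```

```text
t: 14.1
tool_pos: [0.5966, 0.115, 0.1123]
orientation: [-2.427, -1.994, 0.001]
force: [-0.1, -0.1, -1.3]
opening: 0.0257
gripper_force: 39.9
t: 14.68
tool_pos: [0.598, 0.1122, 0.0581]
orientation: [2.433, 1.988, 0.0]
force: [-0.3, -0.7, -0.1]
opening: 0.026
gripper_force: 39.9
[0.59799788 0.11216804 0.05809918] [ 0.06242998 -0.00129974] [-0.30446326 -0.66684418 -0.11765439]
```

```bash
python3 -m inch '[0,1,-2,0,15,0,1,-4,0,15,0,1,-4,0,15,0,1,-4.5,0,15,0,1,-4.5,0,15]'
python3 -m inch '[-8,1.7,0,0,15,-16,3.3,0,0,15,-24,5,0,0,15,-32,6.6,0,0,15,-40,8.3,0,0,15,-48,10,0,0,15,-56,11.6,0,0,15,-64,13.3,0,0,15,-72,15,0,0,15,-80,16.6,0,0,15]'
python3 -m inch '[-8,1.7,0,0,15,-16,3.3,0,0,15,-24,5,0,0,15,-32,6.6,0,0,15,-40,8.3,0,0,15,-48,10,0,0,15,-56,11.6,0,0,15,-62,13,0,0,15,-62,13,0,0,15,-62,13,0,0,15]'
```

```text
t: 15.1
tool_pos: [0.5978, 0.1139, 0.0535]
orientation: [2.432, 1.989, 0.0]
force: [-0.2, 0.2, -1.6]
opening: 0.0261
gripper_force: 39.9
t: 15.93
tool_pos: [0.5169, 0.1306, 0.0533]
orientation: [2.432, 1.989, 0.0]
force: [0.8, 0.4, -2.1]
opening: 0.0261
gripper_force: 39.9
t: 16.77
tool_pos: [0.4555, 0.1436, 0.0533]
orientation: [2.431, 1.989, 0.0]
force: [-0.1, 0.2, -0.8]
opening: 0.0259
gripper_force: 39.9
```

```bash
python3 -m inch '[0,0,40,0,15,0,0,75,0,15,25,-30,75,0,15,50,-60,75,0,15,75,-90,75,0,15,102,-118,75,0,15,128,-148,75,0,15,154,-178,75,0,15,180,-205,75,0,15,197,-222,75,0,15]'
python3 - <<'E'
from h import *
snap('top','f.png',(190,180,330,285),800/140); print(robot.read_state()['tool_pos'],robot.read_state()['opening'])
E
```

```text
t: 17.6
tool_pos: [0.6546, -0.0822, 0.1277]
orientation: [2.433, 1.986, -0.0]
force: [0.3, 0.2, -1.8]
opening: 0.0261
gripper_force: 39.9
[ 0.65600302 -0.08466812  0.12732339] 0.025430504263747745
```

View pics/f.png

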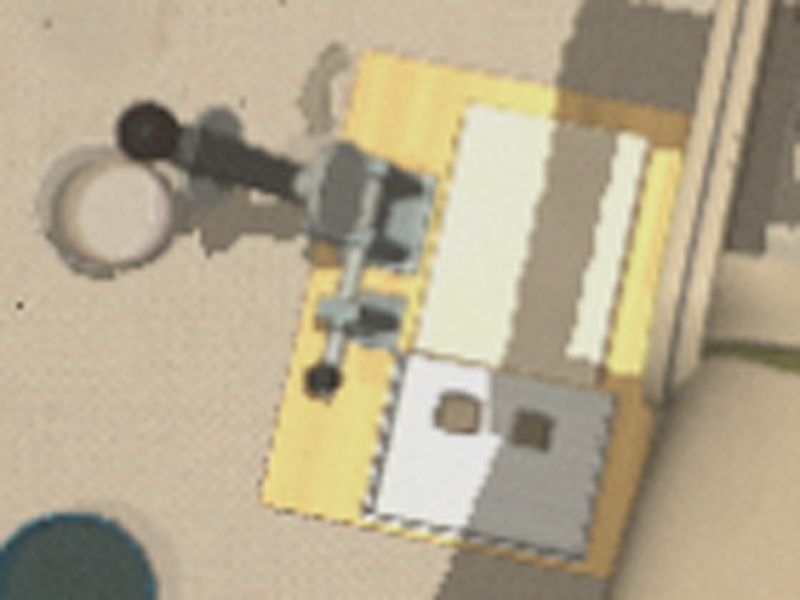

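The bat is clear and the crumbs are in the tray at (458,412) and (531,430), one probably stacked on the third. I'll set the scraper down now and check the tray in a later picture.

```bash
python3 -m inch '[0,0,-40,0,15,0,0,-80,0,15,0,0,-110,0,15,0,0,-125,0,15,0,0,-131,0,15,0,0,-134,0,15,0,0,-134,0,15,0,0,-134,0,15,0,0,-134,0,50,0,0,-134,0,60]'
python3 -m inch '[0,0,0,0,65,0,0,0,0,65,0,0,0,0,65,0,0,30,0,65,0,0,70,0,65,0,0,110,0,65,0,0,150,0,65,0,0,190,0,65,0,0,200,0,65]'
python3 - <<'E'
from h import *
print(robot.read_state()['tool_pos'])
snap('side','g.png'); im=cv2.imread('raw_side.png')
d=np.load('press.npz');R,t=d['R'],d['t']
from math import *
for n in ['side']:
    w=lambda x,y,z:np.r_[R@[x,y]+t,z]
    c=[w(-.175,-.064,.042),w(-.175,.064,.042),w(-.077,.064,.042),w(-.077,-.064,.06)]; print(proj(n,c))
E
```

```text
t: 18.48
tool_pos: [0.6544, -0.0788, -0.0033]
orientation: [2.43, 1.987, 0.004]
force: [0.4, -0.3, -0.0]
opening: 0.0348
gripper_force: 0.0
t: 19.23
tool_pos: [0.656, -0.0792, 0.2036]
orientation: [2.425, 1.983, 0.011]
force: [1.0, -0.2, 1.5]
opening: 0.0605
gripper_force: 0.0
[ 0.65604559 -0.07919805  0.20355011]
[[400.99871529 271.80744796]
 [391.07971723 306.82104499]
 [356.08513244 298.14365799]
 [368.21741926 260.04168212]]
```

```bash
python3 -m inch '[-40,6,0,7,50,-80,12,0,14,50,-120,18,0,21,50,-160,24,0,28,50,-200,30,0,35,50,-225,60,0,42,50,-240,98,0,49,50,-246,138,0,56,50,-246,169,0,63,50,-246,169,0,70,50]'
python3 -m inch '[0,40,0,7,50,15,65,0,14,50,46,142,0,20,50,46,142,0,20,50,46,142,0,20,50,46,142,0,20,50,46,142,0,20,50]'
python3 - <<'E'
from h import *
s=robot.read_state(); print(s['tool_pos'],s['orientation'],s['opening'])
snap('side','g.png',(280,230,420,335),4); snap('top','g2.png',(320,170,460,275),3)
a=cv2.imread('pics/g.png'); b=cv2.imread('pics/g2.png'); c=np.zeros((420+315,560,3),np.uint8); c[:420]=a; c[420:,:420]=b
cv2.imwrite('pics/g3.png',cv2.resize(c,None,fx=.8,fy=.8,interpolation=cv2.INTER_AREA))
E
```

```text
t: 20.12
tool_pos: [0.4054, 0.095, 0.1936]
orientation: [-0.836, -3.028, -0.003]
force: [1.1, -0.8, -0.6]
opening: 0.0465
gripper_force: 0.0
t: 20.7
tool_pos: [0.4519, 0.2321, 0.1931]
orientation: [-0.312, -3.124, 0.002]
force: [0.0, -0.2, 0.2]
opening: 0.0463
gripper_force: 0.0
[0.45193784 0.23207518 0.19311273] [-3.12209180e-01 -3.12429025e+00  2.11246876e-03] 0.04627096423281655
```

View pics/g3.png

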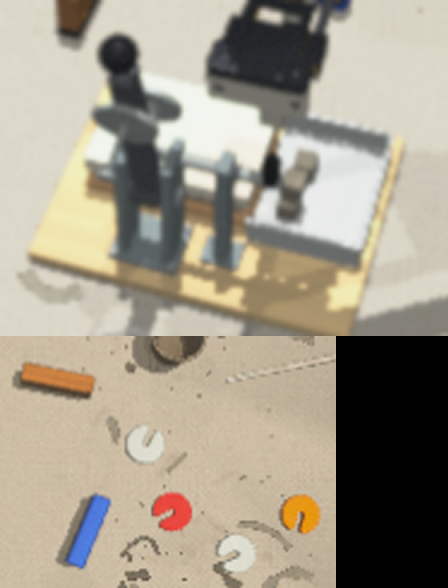

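All three crumbs are in the tray, in the side crop at (305,160), (295,178) and (287,210), and the scraper stands clear. Now I'll grasp the lock knob.

```bash
python3 -m inch '[4,-1,-30,0,50,4,-1,-60,0,50,4,-1,-80,0,50,4,-1,-92,0,50,4,-1,-101,0,50,4,-1,-101,0,50,4,-1,-101,0,50,4,-1,-101,0,25,4,-1,-101,0,10,4,-1,-101,0,10]' 15
python3 -m inch '[0,0,0,0,10,0,0,0,0,10,0,0,0,0,10,0,0,0,0,10,0,0,0,0,10,0,0,0,0,5,0,0,0,0,5,0,0,0,0,5]'
```

```text
t: 21.63
tool_pos: [0.4575, 0.2318, 0.0946]
orientation: [0.313, 3.124, 0.001]
force: [-0.0, 0.5, -0.7]
opening: 0.0307
gripper_force: 0.0
t: 22.3
tool_pos: [0.4568, 0.2315, 0.0935]
orientation: [0.313, 3.126, 0.0]
force: [-0.7, -0.3, 4.4]
opening: 0.0157
gripper_force: 15.0
```

```bash
python3 -m inch '[-5,1,0,0,5,-10,2,0,0,5,-15,3,0,0,5,-20,4.1,0,0,5,-25,5.2,0,0,5,-28,5.8,0,0,5,-30,6.2,0,0,5,-30,6.2,0,0,5,-30,6.2,0,0,5]' 25
```

```text
t: 23.05
tool_pos: [0.4275, 0.2378, 0.0935]
orientation: [0.313, 3.124, 0.001]
force: [6.6, 1.9, 1.8]
opening: 0.0153
gripper_force: 25.0
```

The knob is held and drawn about 30 mm to its stop. Next I'll release it, rise and turn, and take the ball from above with the fingers closing along the hinge axis so the ball can pivot between the pads.

```bash
python3 -m inch '[0,0,0,0,40,0,0,0,0,50,0,0,0,0,60,0,0,0,0,60,0,0,30,0,60,0,0,70,0,60,0,0,110,-7,60,0,0,150,-14,60,0,0,190,-21,60,0,0,232,-28,60]'
python3 -m inch '[0,0,0,-7,60,0,0,0,-14,60,0,0,0,-21,60,35,10,0,-28,60,70,20,0,-35,60,105,30,0,-42,60,141,41,0,-49,60,141,41,0,-56,60,141,41,0,-62.3,60,141,41,0,-62.3,60]'
python3 - <<'E'
from h import *
d=np.load('press.npz');s=robot.read_state(); print(s['tool_pos'],s['orientation'],d['R'].T@(s['tool_pos'][:2]-d['t']))
E
```

```text
t: 23.88
tool_pos: [0.4258, 0.2373, 0.3262]
orientation: [-1.069, -2.953, 0.002]
force: [0.4, -0.4, 0.8]
opening: 0.0563
gripper_force: 0.0
t: 24.72
tool_pos: [0.5678, 0.2785, 0.3225]
orientation: [-2.442, -1.975, 0.006]
force: [-0.3, -0.2, 0.6]
opening: 0.0562
gripper_force: 0.0
[0.5677519  0.2785138  0.32253986] [-2.44166807 -1.97488451  0.0060469 ] [-0.00092796  0.15545326]
```

```bash
python3 -m inch '[1,0,-15,0,60,1,0,-30,0,60,1,0,-45,0,60,1,0,-61,0,60,1,0,-61,0,60,1,0,-61,0,30,1,0,-61,0,20,1,0,-61,0,20,1,0,-61,0,15,1,0,-61,0,15]' 12
python3 -m inch '[0,0,0,0,15,0,0,0,0,15,0,0,0,0,15,0,0,0,0,15,0,0,0,0,15]'
python3 - <<'E'
from h import *
s=robot.read_state(); p0=s['tool_pos']; print(p0)
d=np.load('press.npz');R=d['R']
yz=lambda th:(.095+.235*np.sin(np.radians(15)-th),.235*np.cos(np.radians(15)-th))
th=np.linspace(0,1.833,23); 
for a in th[1:]:
    dy=yz(a)[0]-yz(0)[0]; dz=yz(a)[1]-yz(0)[1]; w=R@[0,dy]*1000; print('%.2f: %.0f %.0f %.0f'%(a,w[0],w[1],dz*1000),end=' | ')
E
```

```text
t: 25.55
tool_pos: [0.5686, 0.279, 0.2652]
orientation: [-2.436, -1.983, -0.002]
force: [-0.5, 0.1, 4.6]
opening: 0.0292
gripper_force: 12.0
t: 25.97
tool_pos: [0.5687, 0.279, 0.2653]
orientation: [2.437, 1.983, 0.002]
force: [-3.0, 0.3, 6.6]
opening: 0.029
gripper_force: 12.0
[0.5687183  0.27895892 0.26527637]
0.08: -4 -19 4 | 0.17: -8 -38 7 | 0.25: -12 -57 8 | 0.33: -16 -76 7 | 0.42: -20 -95 5 | 0.50: -24 -114 1 | 0.58: -27 -132 -4 | 0.67: -31 -150 -11 | 0.75: -35 -167 -19 | 0.83: -38 -184 -29 | 0.92: -41 -200 -41 | 1.00: -44 -214 -53 | 1.08: -47 -228 -67 | 1.17: -50 -240 -82 | 1.25: -52 -252 -98 | 1.33: -54 -262 -114 | 1.42: -56 -270 -132 | 1.50: -57 -277 -150 | 1.58: -59 -283 -169 | 1.67: -59 -287 -188 | 1.75: -60 -289 -208 | 1.83: -60 -290 -227 |
```

```bash
python3 -m inch '[-4,-19,4,0,15,-8,-38,7,0,15,-12,-57,8,0,15,-16,-76,7,0,15,-20,-95,5,0,15,-24,-114,1,0,15,-27,-132,-4,0,15,-31,-150,-11,0,15,-31,-150,-11,0,15]'
```

```text
t: 26.72
tool_pos: [0.5359, 0.1257, 0.2525]
orientation: [-2.439, -1.98, 0.005]
force: [-8.3, -1.8, 4.8]
opening: 0.0293
gripper_force: 12.0
```

```bash
python3 -m inch '[-4,-17,-8,0,15,-7,-34,-18,0,15,-10,-50,-30,0,15,-13,-64,-42,0,15,-16,-78,-56,0,15,-19,-90,-71,0,15,-21,-102,-87,0,15,-23,-112,-103,0,15,-25,-120,-121,0,15,-26,-127,-139,0,15]'
python3 -m inch '[-2,-6,-19,0,15,-2,-10,-38,0,15,-3,-12,-58,0,15,-3,-13,-70,0,15,-3,-13,-77,0,15,-3,-13,-79,0,15,-3,-13,-79,0,15]'
```

```text
t: 27.55
tool_pos: [0.5092, 0.0009, 0.1125]
orientation: [-2.435, -1.981, 0.006]
force: [-8.5, 1.6, 0.5]
opening: 0.0291
gripper_force: 12.0
t: 28.13
tool_pos: [0.5065, -0.0115, 0.034]
orientation: [-2.435, -1.981, 0.006]
force: [-8.4, -2.9, -1.8]
opening: 0.029
gripper_force: 12.0
```

```bash
python3 -m inch '[0,0,-2,0,15,0,0,-4,0,15,0,0,-4,0,15]'
python3 -m inch '[0,0,0,0,40,0,0,0,0,50,0,0,0,0,60,0,0,0,0,60,0,0,30,0,60,0,0,70,0,60,0,0,110,0,60,0,0,150,0,60,0,0,150,0,60]'
python3 - <<'E'
from h import *
snap('side','k.png',(280,230,420,335),4); im=cv2.imread('raw_side.png')
d=np.load('press.npz');R,t=d['R'],d['t']; w=lambda x,y,z:np.r_[R@[x,y]+t,z]
print('ball exp',proj('side',[w(0,-.14,.095),w(0,-.055,.156)]))
print(robot.read_state()['tool_pos'])
E
```

```text
t: 28.38
tool_pos: [0.5068, -0.0111, 0.0317]
orientation: [-2.435, -1.981, 0.005]
force: [-16.0, 0.6, 11.1]
opening: 0.0291
gripper_force: 12.0
t: 29.13
tool_pos: [0.5139, -0.0119, 0.1911]
orientation: [2.429, 1.976, 0.016]
force: [0.3, 0.9, 1.3]
opening: 0.0559
gripper_force: 0.0
ball exp [[350.07149856 227.92927688]
 [342.07056185 233.31417258]]
[ 0.51268087 -0.01172295  0.18719021]
```

The beam is at its stop: pressing 4 mm further raised the force to 11 N. For precise disc poses I'll fit a rendered slotted-disc mask to each camera's picture.

```bash
cat > fit.py <<'E'
from h import *
from scipy.optimize import minimize
def poly(x,y,th,z):
    a=np.radians(np.arange(0,361,4)); o=[(28*np.cos(t),28*np.sin(t)) for t in a if abs(28*np.sin(t))>8.5 or np.cos(t)<0]
    s=[(28,-8.5),(21,-4.5),(1,-4.5),(-2.2,-3.2),(-3.5,0),(-2.2,3.2),(1,4.5),(21,4.5),(28,8.5)]
    p=np.array(o+s)/1000; c,sn=np.cos(th),np.sin(th)
    return np.c_[x+c*p[:,0]-sn*p[:,1],y+sn*p[:,0]+c*p[:,1],np.full(len(p),z)]
def render(n,box,*a):
    x0,y0,x1,y1=box; q=proj(n,poly(*a)); m=np.zeros(((y1-y0)*8,(x1-x0)*8),np.uint8)
    cv2.fillPoly(m,[np.round(((q-[x0,y0]+.5)*8)*16).astype(np.int32)],255,cv2.LINE_AA,4)
    return cv2.GaussianBlur(cv2.resize(m,(x1-x0,y1-y0),interpolation=cv2.INTER_AREA).astype(float)/255,(0,0),.5)
def fit(n,x,y,deg,z=.008,r=15):
    im=cv2.imread(f'raw_{n}.png').astype(float); u,v=proj(n,[[x,y,z]])[0].astype(int); box=(u-r,v-r,u+r,v+r)
    g=(im[:,:,0]*1.0-.0*im[:,:,2])[v-r:v+r,u-r:u+r]  # blue channel: disc vs beige
    def cost(p):
        m=render(n,box,p[0],p[1],p[2],z); w=render(n,box,p[0],p[1],p[2],z)*0+1
        A=np.c_[m.ravel(),np.ones(m.size)]; c,res,_,_=np.linalg.lstsq(A,g.ravel(),rcond=None); return np.mean((A@c-g.ravel())**2)/g.var()
    best=min((minimize(cost,[x,y,np.radians(deg+k)],method='Nelder-Mead',options=dict(initial_simplex=[[x,y,np.radians(deg+k)],[x+.006,y,np.radians(deg+k)],[x,y+.006,np.radians(deg+k)],[x,y,np.radians(deg+k+15)]],xatol=1e-4,fatol=1e-5)) for k in (-25,0,25)),key=lambda r:r.fun)
    return best.x[0].round(4),best.x[1].round(4),round(np.degrees(best.x[2]),1),round(best.fun,3)
if __name__=='__main__':
    for nm in('top','side'): snap(nm,'tmp_'+nm+'.png')
    for a in [(.5652,-.2073,-31),(.4052,-.3353,122)]: print([fit(n,*a) for n in('top','side')])
E
python3 fit.py
```

```text
[(np.float64(0.5657), np.float64(-0.209), np.float64(-25.8), np.float64(0.353)), (np.float64(0.5637), np.float64(-0.1911), np.float64(-37.1), np.float64(0.938))]
[(np.float64(0.4056), np.float64(-0.3375), np.float64(112.0), np.float64(0.473)), (np.float64(0.3835), np.float64(-0.3606), np.float64(212.6), np.float64(0.895))]
```

```bash
python3 - <<'E'
import re
s=open('fit.py').read()
s=s.replace("g=(im[:,:,0]*1.0-.0*im[:,:,2])[v-r:v+r,u-r:u+r]  # blue channel: disc vs beige","g=im[v-r:v+r,u-r:u+r].reshape(-1,3)")
s=s.replace("np.linalg.lstsq(A,g.ravel(),rcond=None); return np.mean((A@c-g.ravel())**2)/g.var()","np.linalg.lstsq(A,g,rcond=None); return np.mean((A@c-g)**2)/g.var(0).mean()")
s=s.replace("r=15","r=11").replace("cv2.imread(f'raw_{n}.png')","cv2.imread(SRC.get(n,f'raw_{n}.png'))").replace("def fit","SRC={}\ndef fit")
open('fit.py','w').write(s)
E
python3 - <<'E'
import fit
from fit import *
fit.SRC={'side':'pics/s1.png'}
for a in [(.5655,-.2085,-28),(.4055,-.3365,117)]: print([fit.fit(n,*a) for n in('top','side')])
E
```

```text
Traceback (most recent call last):
AttributeError: 'function' object has no attribute 'fit'
```

```bash
python3 - <<'E'
import fit as F
F.SRC={'side':'pics/s1.png'}
for a in [(.5655,-.2085,-28),(.4055,-.3365,117)]: print([F.fit(n,*a) for n in('top','side')])
E
```

```text
[(np.float64(0.5661), np.float64(-0.2096), np.float64(-25.8), np.float64(0.406)), (np.float64(0.5623), np.float64(-0.1958), np.float64(-24.3), np.float64(0.587))]
[(np.float64(0.4058), np.float64(-0.338), np.float64(116.1), np.float64(0.48)), (np.float64(0.3985), np.float64(-0.3158), np.float64(100.6), np.float64(0.624))]
```

```bash
python3 - <<'E'
from h import *
for n,f in [('top','raw_top.png'),('side','pics/s1.png')]:
    im=cv2.imread(f).astype(int)
    for x,y in [(.5655,-.2085),(.4055,-.3365)]:
        u,v=proj(n,[[x,y,.008]])[0].round().astype(int); c=im[v-10:v+11,u-10:u+11]; d=c[:,:,2]-c[:,:,0]
        m=(d<14)&(c[:,:,1]>120); k,l,st,ce=cv2.connectedComponentsWithStats(m.astype(np.uint8))
        i=1+st[1:,4].argmax(); 
        pts=np.argwhere(l==i)[:,::-1].astype(np.float32); (cx,cy),r=cv2.minEnclosingCircle(pts)
        print(n,st[i],'encl',atz(n,(u-10+cx,v-10+cy),.008)[:2].round(4),'cent',atz(n,(u-10+ce[i][0],v-10+ce[i][1]),.008)[:2].round(4),r)
        if n=='top': print('\n'.join(' '.join('%3d'%t for t in r) for r in c[:,:,1]))
E
```

```text
top [11 12  6  6 17] encl [ 0.5505 -0.2179] cent [ 0.5527 -0.218 ] 3.2213640213012695
190 184 191 189 185 189 189 188 191 185 188 190 191 190 187 185 189 188 182 185 188
190 186 190 190 189 191 189 188 190 188 190 184 191 190 186 188 186 186 186 187 187
187 186 189 189 190 193 187 187 186 179 184 182 182 187 191 187 185 187 185 189 182
191 185 188 185 184 190 176 173 190 197 206 196 188 190 192 186 186 191 185 186 189
183 191 188 189 188 180 188 194 211 218 221 204 195 189 187 190 191 190 190 188 189
178 190 186 191 172 187 211 218 218 219 219 196 188 187 164 182 195 193 184 187 153
175 186 187 169 181 212 220 218 219 219 213 192 187 186 173 200 214 185 184 188 158
176 186 160 160 209 218 219 219 219 218 194 184 190 158 202 219 222 197 190 188 190
181 185 140 188 217 219 218 217 219 211 182 187 158 165 212 222 220 219 188 188 190
187 192 140 204 222 221 221 219 221 193 185 188 137 199 220 221 219 221 191 184 187
188 186 140 202 219 220 220 218 219 188 183 155 171 213 220 221 222 221 194 191 191
186 186 144 205 218 221 219 220 221 198 183 145 201 217 219 220 220 221 194 191 187
186 19
[... 2079 characters left out ...]
205 191 189 191
171 100 113 111 129 180 223 220 221 221 218 218 222 222 222 219 211 196 186 190 186
169 109 109 110 120 174 222 223 221 219 221 219 221 221 221 212 187 188 187 183 185
165 100 111 112 112 121 173 210 219 218 219 217 217 218 206 192 191 192 187 184 186
190 161  96 114 106 140 155 112 147 188 198 188 189 182 182 188 191 188 188 194 182
182 188 182 164 106 105  97 137 177 190 192 186 187 188 188 188 183 190 187 191 193
183 189 190 189 161 107 106 108 150 182 183 186 182 185 186 190 188 186 186 189 190
side [  3   5  17  13 177] encl [ 0.5624 -0.2059] cent [ 0.5618 -0.2056] 8.24631118774414
side [  4   5  16  12 146] encl [ 0.4023 -0.3344] cent [ 0.4033 -0.3351] 7.779417514801025
```

```bash
sed -i "s/g=im\[v-r:v+r,u-r:u+r\].reshape(-1,3)/g=np.clip((im[v-r:v+r,u-r:u+r,1]-190)\/25,0,1).reshape(-1,1)/" fit.py
python3 - <<'E'
import fit as F
F.SRC={'side':'pics/s1.png'}
for a in [(.5655,-.2085,-28),(.4055,-.3365,117)]: print([F.fit(n,*a) for n in('top',)])
print(F.robot.read_state()['tool_pos'])
E
```

```text
[(np.float64(0.5661), np.float64(-0.2081), np.float64(-27.5), np.float64(0.18))]
[(np.float64(0.4055), np.float64(-0.3362), np.float64(111.6), np.float64(0.156))]
[ 0.50931315 -0.01136919  0.1814407 ]
```

Both disc poses agree with my reading of the pixels: A at (0.565,−0.208) with its slot at −27.5°, and B at (0.405,−0.336) with its slot at 111.5°. I'll move over A with the fingers across its slot.

```bash
python3 -m inch '[6,-25,0,7,80,12,-50,0,14,80,18,-75,0,21,80,24,-100,0,28,80,32,-125,0,35,80,40,-150,0,42,80,50,-175,0,49,80,58,-197,-30,56,80,58,-197,-60,63,80,58,-197,-90,70,80]'
python3 -m inch '[0,0,-30,4,80,0,0,-60,4,80,0,0,-60,4,80,0,0,-60,4,80,0,0,-60,4,80]'
python3 - <<'E'
from h import *
s=robot.read_state(); print(s['tool_pos'], 2*np.degrees(np.arctan2(s['orientation'][1],s['orientation'][0]))-90)
E
```

```text
t: 30.12
tool_pos: [0.5657, -0.2094, 0.0875]
orientation: [-0.853, -3.021, -0.001]
force: [-1.0, -0.8, -0.5]
opening: 0.0744
gripper_force: 0.0
t: 30.53
tool_pos: [0.5668, -0.2084, 0.0315]
orientation: [-0.754, -3.05, -0.0]
force: [-0.2, -0.2, 0.8]
opening: 0.0744
gripper_force: 0.0
[ 0.56676378 -0.20836253  0.03150175] -297.7745856511892
```

```bash
python3 -m inch '[-2,0,-30,0,80,-2,0,-50,0,80,-2,0,-60,0,80,-2,0,-65,0,80,-2,0,-67,0,80,-2,0,-67,0,80,-2,0,-67,0,60,-2,0,-67,0,50,-2,0,-67,0,50,-2,0,-67,0,50]' 40
python3 -m inch '[0,0,0,0,50,0,0,0,0,50,0,0,0,0,50,0,0,0,0,50]'
python3 -m inch '[0,0,20,0,50,0,0,60,0,50,0,0,100,0,50,0,0,140,0,50,0,0,180,0,50,0,0,180,0,50]'
```

```text
t: 31.37
tool_pos: [0.5653, -0.2087, -0.0351]
orientation: [0.753, 3.049, -0.001]
force: [-0.5, 0.6, 3.2]
opening: 0.0545
gripper_force: 40.0
t: 31.7
tool_pos: [0.5653, -0.2087, -0.0352]
orientation: [0.753, 3.049, -0.0]
force: [0.3, 0.7, 6.1]
opening: 0.0543
gripper_force: 40.0
t: 32.2
tool_pos: [0.5693, -0.2105, 0.1543]
orientation: [0.75, 3.037, -0.004]
force: [1.8, 0.1, -0.7]
opening: 0.0545
gripper_force: 40.0
```

```bash
python3 -m inch '[-10,35,5,0,50,-21,70,5,0,50,-32,105,5,0,50,-44,140,5,0,50,-55,175,5,0,50,-66,210,5,0,50,-77,245,5,0,50,-88,280,5,0,50,-97,311,5,0,50,-97,311,5,0,50]'
python3 -m inch '[0,0,-15,0,50,0,0,-35,0,50,0,0,-50,0,50,0,0,-60,0,50,0,0,-65,0,50,0,0,-69,0,50,0,0,-69,0,50]'
python3 - <<'E'
from h import *
s=robot.read_state(); print(s['tool_pos'],s['opening'],s['gripper_force'])
snap('side','m1.png',(310,210,410,285),5);snap('top','m2.png',(210,180,310,255),5)
cv2.imwrite('pics/m.png',cv2.resize(np.vstack([cv2.imread('pics/m1.png'),cv2.imread('pics/m2.png')]),None,fx=.8,fy=.8,interpolation=cv2.INTER_AREA))
E
```

```text
t: 33.03
tool_pos: [0.4655, 0.1075, 0.1483]
orientation: [-0.746, -3.05, -0.003]
force: [-0.1, -0.1, -1.7]
opening: 0.0544
gripper_force: 40.0
t: 33.62
tool_pos: [0.4674, 0.1024, 0.0794]
orientation: [-0.754, -3.049, 0.0]
force: [-0.6, -0.5, -1.7]
opening: 0.0542
gripper_force: 40.0
[0.46742089 0.10239368 0.07941413] 0.05419542422671185 39.999521216377616
```

View pics/m.png

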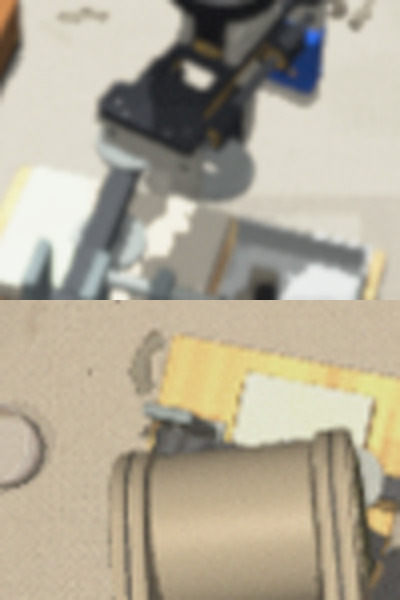

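The side view shows the disc level in the fingers, centred around (225,170) in the crop, with the carrier plate to its left at about (122,152). I'll check both against projection.

```bash
python3 - <<'E'
from h import *
P=[[.4674,.1024,.122],[.5259,.0723,.111],[.5259,.0723,.156]]
print((proj('side',P)-[310,210]+.5)*4)
E
```

```text
[[210.3781955  166.6124142 ]
 [129.72338583 139.49823203]
 [130.38111895  95.31894789]]
```

```bash
python3 -m inch '[9,-4.6,0,0,50,18,-9.2,0,0,50,27,-14,0,0,50,35,-18.3,0,0,50,35,-18.3,0,0,50]'
python3 -m inch '[5,-2.6,0,0,50,10,-5.2,0,0,50,15,-7.8,0,0,50,15,-7.8,0,0,50]'
```

```text
t: 34.13
tool_pos: [0.5047, 0.0831, 0.0803]
orientation: [0.755, 3.048, -0.0]
force: [-0.3, -0.4, -0.4]
opening: 0.0543
gripper_force: 40.0
t: 34.47
tool_pos: [0.5185, 0.0761, 0.08]
orientation: [0.754, 3.049, -0.0]
force: [0.2, -0.4, -2.0]
opening: 0.0543
gripper_force: 40.0
```

```bash
python3 -m inch '[3,-1.5,0,0,50,6,-3.1,0,0,50,6,-3.1,0,0,50]' | egrep 'tool|^force'
python3 -m inch '[1.5,-0.8,0,0,50,1.5,-0.8,0,0,50]'| egrep 'tool|^force'
python3 -m inch '[1,-0.5,0,0,50,1,-0.5,0,0,50]'| egrep 'tool|^force'
```

```text
tool_pos: [0.524, 0.0733, 0.08]
force: [-0.3, 0.4, -1.6]
tool_pos: [0.5252, 0.0726, 0.0799]
force: [0.1, 0.3, -1.6]
tool_pos: [0.5262, 0.0721, 0.0799]
force: [0.3, 0.2, -0.9]
```

Now I'll nudge forward in small steps until the stem meets the end of the slot.

```bash
for i in 1 2 3; do python3 -m inch '[1,-0.5,0,0,50,1,-0.5,0,0,50]'| egrep 'tool|^force'; done
```

```text
tool_pos: [0.5265, 0.072, 0.0798]
force: [-3.2, 2.2, 1.0]
tool_pos: [0.5266, 0.0719, 0.0796]
force: [-8.2, 3.2, 2.6]
tool_pos: [0.5268, 0.0719, 0.0795]
force: [-11.0, 5.5, 5.4]
```

The stem is seated within a millimetre of where I predicted. I'll relax, lower the disc onto the plate, and release.

```bash
python3 -m inch '[-2.3,1.2,0,0,50,-2.3,1.2,-2,0,50,-2.3,1.2,-3.5,0,50,-2.3,1.2,-4.5,0,50,-2.3,1.2,-4.5,0,50]'
python3 -m inch '[0,0,0,0,60,0,0,0,0,70,0,0,0,0,75,0,0,0,0,75,0,0,0,0,75,0,0,30,0,75,0,0,60,0,75,0,0,95,0,75,0,0,130,0,75,0,0,130,0,75]'
python3 -c "
from h import *; s=robot.read_state(); print(s['tool_pos'],s['opening'])"
```

```text
t: 35.97
tool_pos: [0.5266, 0.0721, 0.0757]
orientation: [-0.753, -3.049, -0.0]
force: [-6.1, 2.4, 6.2]
opening: 0.0543
gripper_force: 40.0
t: 36.8
tool_pos: [0.531, 0.0719, 0.2141]
orientation: [0.751, 3.038, 0.005]
force: [-0.3, -0.0, 0.8]
opening: 0.0698
gripper_force: 0.0
[0.53100969 0.07189667 0.21410709] 0.06976944692076888
```

```bash
python3 -m inch '[-11,-38,0,-5,80,-22,-77,0,-10,80,-33,-116,0,-15,80,-44,-155,0,-20,80,-55,-194,0,-25,80,-66,-233,0,-30,80,-77,-272,0,-35,80,-88,-305,0,-40.7,80,-88,-305,0,-40.7,80,-88,-305,0,-40.7,80]'
python3 - <<'E'
import fit as F
for n in('top','side'): F.snap(n,'n_'+n+'.png')
print([F.fit(n,.405,-.336,111) for n in('top','side')])
s=F.robot.read_state();print(s['tool_pos'],s['orientation'])
im=F.cv2.imread('raw_top.png').astype(int)
m=((im[:,:,1]>205)&(im[:,:,2]-im[:,:,0]<22)).astype('uint8'); k,l,st,ce=F.cv2.connectedComponentsWithStats(m)
for i in range(1,k):
    if 60<st[i,4]<250: print(st[i],F.atz('top',ce[i],.008)[:2])
E
```

```text
t: 37.63
tool_pos: [0.4381, -0.2349, 0.2052]
orientation: [1.772, 2.594, -0.0]
force: [-0.2, 0.1, 0.5]
opening: 0.0745
gripper_force: 0.0
[(np.float64(0.4029), np.float64(-0.339), np.float64(121.4), np.float64(0.941)), (np.float64(0.3989), np.float64(-0.3129), np.float64(110.4), np.float64(0.73))]
[ 0.43900457 -0.23277151  0.20523808] [-1.76580028e+00 -2.59826144e+00 -6.53984068e-04]
[290 144  16  12  88] [0.7961388 0.0847254]
[269 199  21  20 207] [0.58878605 0.15119167]
[290 216  16  16 129] [0.53313573 0.08118817]
[274 226  17  14  71] [0.51097878 0.13903432]
[280 235  14  12  62] [0.47559334 0.1202289 ]
```

```bash
python3 - <<'E'
from h import *
print(proj('side',[[.404,-.3355,.008]]),proj('top',[[.4055,-.3362,.008]]))
im=cv2.imread('raw_side.png').astype(int)
m=((im[:,:,1]>150)&(im[:,:,2]-im[:,:,0]<12)).astype('uint8'); k,l,st,ce=cv2.connectedComponentsWithStats(m)
for i in range(1,k):
    if 40<st[i,4]<400 and st[i,1]>140: print(st[i],ce[i],atz('side',ce[i],.008)[:2])
cv2.imwrite('pics/n.png',np.hstack([cv2.resize(cv2.imread('raw_top.png')[150:290,340:480],(400,400)),cv2.resize(cv2.imread('raw_side.png')[120:260,300:440],(400,400))]))
E
```

```text
[[385.88291191 182.26074136]] [[418.37031712 260.15885479]]
[379 177  16  11 128] [386.0859375 181.640625 ] [ 0.40335587 -0.33898532]
[333 230  21  20 249] [343.19277108 241.3253012 ] [ 0.53034213 -0.03601073]
[243 241  21  16 210] [252.88095238 248.58095238] [0.80617026 0.02289212]
[389 344  44  33 114] [411.07017544 354.57894737] [0.32174598 0.34578771]
[308 349  21  19 292] [318.3869863  358.20205479] [0.55819261 0.37942094]
[243 393  22   7 108] [254.         396.68518519] [0.70118198 0.50294359]
```

Disc B hasn't moved: the side blob is at (386.1,181.6) against a predicted (385.9,182.3). I'll pick it up.

```bash
python3 -m inch '[-12,-35,-20,0,80,-24,-70,-50,0,80,-34,-103,-90,0,80,-34,-103,-130,0,80,-34,-103,-170,0,80,-34,-103,-200,0,80,-34,-103,-225,0,80,-34,-103,-236,0,80,-34,-103,-240,0,80,-34,-103,-240,0,80]'
python3 -m inch '[0,0,0,0,60,0,0,0,0,50,0,0,0,0,50,0,0,0,0,50,0,0,0,0,50,0,0,0,0,50,0,0,0,0,50]' 40
python3 -c "
from h import *; s=robot.read_state(); print(s['tool_pos'],s['opening'])"
python3 -m inch '[0,0,20,0,50,0,0,60,0,50,0,0,100,0,50,0,0,140,0,50,0,0,190,0,50,0,0,190,0,50]'
```

```text
t: 38.57
tool_pos: [0.4055, -0.3354, -0.0345]
orientation: [-1.764, -2.599, -0.0]
force: [0.1, -0.7, 1.1]
opening: 0.0744
gripper_force: 0.0
t: 39.15
tool_pos: [0.406, -0.3374, -0.0327]
orientation: [1.765, 2.595, -0.001]
force: [-0.2, 0.6, 7.4]
opening: 0.0537
gripper_force: 40.0
[ 0.40602686 -0.3374025  -0.03270364] 0.05368962268440938
t: 39.65
tool_pos: [0.4078, -0.3392, 0.1645]
orientation: [1.76, 2.588, -0.004]
force: [1.9, -1.6, 0.5]
opening: 0.0532
gripper_force: 40.0
```

```bash
python3 -m inch '[15,36,0,0,50,30,72,0,0,50,45,108,0,0,50,60,144,0,0,50,75,180,0,0,50,90,216,0,0,50,105,252,0,0,50,120,288,0,0,50,134,322,0,0,50,145,348,0,0,50]'
python3 -m inch '[0,0,0,0,50,0,0,0,0,50,0,0,-20,0,50,0,0,-40,0,50,0,0,-55,0,50,0,0,-63,0,50,0,0,-63,0,50]'
python3 - <<'E'
from h import *
s=robot.read_state(); print(s['tool_pos'],s['opening'],2*np.degrees(np.arctan2(s['orientation'][1],s['orientation'][0]))-90)
snap('side','p1.png',(310,200,410,275),5);snap('top','p2.png',(240,180,340,255),5)
cv2.imwrite('pics/p.png',cv2.resize(np.vstack([cv2.imread('pics/p1.png'),cv2.imread('pics/p2.png')]),None,fx=.8,fy=.8,interpolation=cv2.INTER_AREA))
E
```

```text
t: 40.48
tool_pos: [0.5503, 0.0148, 0.1554]
orientation: [1.766, 2.599, 0.001]
force: [0.6, -0.7, -1.5]
opening: 0.0535
gripper_force: 40.0
t: 41.07
tool_pos: [0.5478, 0.0108, 0.09]
orientation: [-1.767, -2.594, 0.004]
force: [-0.2, 0.2, -0.6]
opening: 0.0529
gripper_force: 40.0
[0.54778223 0.01084113 0.0900154 ] 0.052902916586845754 -338.52768140545993
```

```bash
python3 -m inch '[-4,9.5,0,0,50,-7.3,19,0,0,50,-10.7,28,0,0,50,-14,37,0,0,50,-14,37,0,0,50]'
python3 -m inch '[-1.9,5,0,0,50,-3.8,10,0,0,50,-5.5,15,0,0,50,-5.5,15,0,0,50]'
```

```text
t: 41.58
tool_pos: [0.5353, 0.0512, 0.0928]
orientation: [-1.764, -2.599, -0.001]
force: [-0.4, 0.6, -1.7]
opening: 0.0531
gripper_force: 40.0
t: 41.92
tool_pos: [0.53, 0.0648, 0.0923]
orientation: [-1.766, -2.598, -0.0]
force: [0.3, -0.5, -0.7]
opening: 0.053
gripper_force: 40.0
```

```bash
python3 -m inch '[-1,2.5,0,0,50,-2,5,0,0,50,-2,5,0,0,50]' | egrep 'tool|^force'
for i in 1 2 3 4; do python3 -m inch '[-0.5,1.3,0,0,50,-0.5,1.3,0,0,50]'| egrep 'tool|^force'; done
```

```text
tool_pos: [0.5282, 0.0691, 0.0923]
force: [0.1, -0.1, -0.4]
tool_pos: [0.5278, 0.0702, 0.0924]
force: [-0.1, -0.8, -0.5]
tool_pos: [0.5273, 0.0715, 0.0924]
force: [1.1, -0.3, -1.3]
tool_pos: [0.5268, 0.0729, 0.0924]
force: [0.2, 0.2, -0.7]
tool_pos: [0.5266, 0.0733, 0.0924]
force: [1.5, -3.9, -2.1]
```

```bash
python3 -m inch '[0.4,-1,0,0,50,0.4,-1,-2,0,50,0.4,-1,-4,0,50,0.4,-1,-5,0,50,0.4,-1,-5,0,50]' | egrep 'tool|^force'
for i in 1 2 3; do python3 -m inch '[0,0,-1,0,50,0,0,-1,0,50]'| egrep 'tool|^force'; done
```

```text
tool_pos: [0.5265, 0.0731, 0.087]
force: [0.6, -0.7, -2.5]
tool_pos: [0.5267, 0.0731, 0.0864]
force: [0.6, -0.5, -1.0]
tool_pos: [0.5268, 0.0731, 0.0862]
force: [-3.2, -1.1, 5.6]
tool_pos: [0.5269, 0.0731, 0.0861]
force: [-6.4, -0.7, 12.0]
```

Contact came at exactly the expected height, resting on the first disc. I'll release, retreat and take a final look.

```bash
python3 -m inch '[0,0,1.5,0,50,0,0,1.5,0,60,0,0,1.5,0,70,0,0,1.5,0,75,0,0,1.5,0,75,0,0,1.5,0,75,0,0,30,0,75,0,0,65,0,75,0,0,105,0,75,0,0,145,0,75]'
python3 -m inch '[0,-40,0,0,75,0,-80,0,0,75,0,-120,0,0,75,0,-160,0,0,75,0,-200,0,0,75,0,-240,0,0,75,-30,-270,0,0,75,-60,-300,0,0,75,-60,-300,0,0,75]'
python3 - <<'E'
from h import *
snap('side','q1.png',(300,190,420,280),5);snap('top','q2.png',(230,180,310,240),7.5)
cv2.imwrite('pics/q.png',cv2.resize(np.hstack([cv2.imread('pics/q1.png'),cv2.imread('pics/q2.png')]),(800,300),interpolation=cv2.INTER_AREA))
E
```

```text
t: 44.58
tool_pos: [0.5259, 0.0731, 0.2303]
orientation: [-1.766, -2.596, 0.001]
force: [0.8, -0.9, 0.3]
opening: 0.0699
gripper_force: 0.0
t: 45.33
tool_pos: [0.4628, -0.2318, 0.2289]
orientation: [-1.773, -2.592, 0.004]
force: [0.7, 0.2, -0.4]
opening: 0.0698
gripper_force: 0.0
```

View pics/q.png

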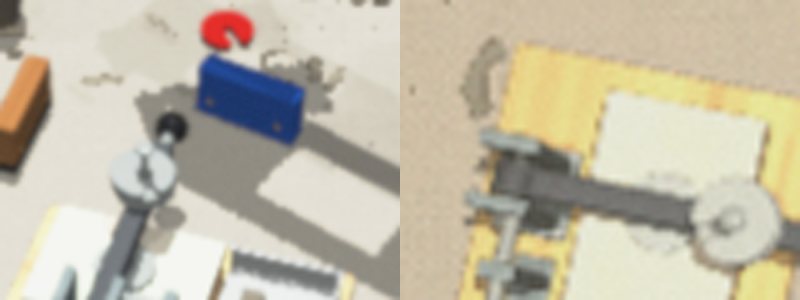

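Both discs lie flat and concentric on the carrier, with the stem head in the middle at (145,175) in the side crop and (728,220) in the top crop. The beam is level, and the scraper stands clear, so I'm handing in.

```bash
python3 -c "
from plant import job; print(job.close_job())"
```

```text
the job is handed in; nothing more can be done
None
```

The job is handed in: all three crumbs are in the tray, the lock bar is drawn, the beam is fully down, and both discs are home on the stem with their slots about 139° apart. The scraper stands clear of the press, and I saw no bystander knocked over.

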